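# Close the slide tray and index it one hole towards the viewing lens

## Task

The slide tray is loaded: first shut its blue lid completely, then pull the red lock knob up until its pin is out of the hole, slide the tray carriage along the rail to the very next hole on the side of the stand with the black lens, and push the knob down until the pin is fully home there. The knob springs back up when it is let go, so finish while still holding it pressed fully down with the gripper. Leave the bottle, the dish and the carton around the rail where they stand.

Things in the scene. Friction and masses are not known exactly. Their poses are not given: they have to be found in the camera images.
- rail: Fixed indexing rail: grey base 190 x 420 mm, 16 mm thick. Origin on the bench under its middle; y runs along the rail (the carriage's way), x across it, away from the robot. A steel strip (30 mm wide, top 36 mm above the bench, at x = -60 mm) has five square holes, 11 mm wide, at y = -100, -50, 0, 50, 100 mm (pitch 50 mm); the pin starts in the middle one, y = 0.
- carriage (a joint): Position of the tray carriage along the rail's y, m: 0 at the start, +0.05 and -0.05 at the next holes, stops at +-0.105; friction 1.5 N, 1.5 mm of play each way when locked. Dark steel plate 180 x 150 mm, top 49 mm above the bench; on it a white tray 110 x 130 mm (centre at rail x = +35 mm, rim 79 mm high) and, on the robot's side, the lock plunger (rail x = -60 mm, mid-length).
- plunger (a joint): Height of the lock plunger, m, vertical: 0 = pin fully home; untouched it rests at about 0.006, still locking (spring 500 N/m both ways: about 3 N of push bring it home, let go it rises again); at 0.014 the pin's tip is clear above the strip (4 N of pull); stop at 0.022 (8 N). Pin 8 mm thick, round tip; lowered away from a hole it rides on the strip.
- knob_centre (a point): Centre of the red round lock knob, 28 mm in diameter, 26 mm high, axis vertical. It is 74 mm above the bench with the pin home, 80 mm at rest, and moves with carriage and plunger. A brass bush (32 mm wide at its foot) ends 2 mm under the knob when home. The tray wall begins 26 mm from the knob on the far side; towards the rail's ends nothing is higher than the plate (49 mm).
- lid (a joint): Opening angle of the blue lid, rad: 0 is shut flat on the tray; starts between 0.6 and 1.1 and stays where it is left (stiff hinge, about 0.1 N m), stop at 1.25. Lid plate 112 x 132 mm, 6 mm thick, with a 40 mm wide tab standing 11 mm beyond the free edge; its top is 86 mm above the bench when shut.
- lid_edge (a point): Middle of the lid's free (robot-side) edge, on its upper, outer face: 112 mm from the hinge line and 6 mm above the plane of the hinge. The outer face looks up and away from the robot while the lid is open, so pushing it down from above shuts it.
- lid_hinge (a point): Middle of the lid's hinge line, which is parallel to the rail's y axis, at rail x = +90 mm, 80 mm above the bench. It moves with the carriage.
- lens_stand: Fixed viewing stand beyond one end of the rail (either end): white base 90 x 90 mm, a steel post, and a black lens with a green ring looking down, 161 mm high in all. Origin under the base's centre. It marks the side to which the carriage goes.
- slide_rack: Fixed low white rack with upright glass slides beyond the other end of the rail, 100 x 85 mm, 42 mm high. Origin under its centre.
- dropper_mid (a point): Bystander: amber bottle with black cap, 34 mm in diameter, 75 mm high, loose on the bench; this point is half-way up.
- dish_mid (a point): Bystander: closed round dish, 94 mm in diameter, 18 mm high, loose; this point is half-way up.
- tip_box_mid (a point): Bystander: white carton with a red band, 55 x 80 mm, 40 mm high, loose; this point is its centre.
Things that resemble listed ones, but are neither listed nor needed, are in the scene too. Leave any brown or turquoise look-alike of the lens_stand alone.

How it is judged:
By the outcome, as a careful person would: the job done as asked, in the order asked, and still so for the second after the job is handed in, while the arm keeps its last pose, push and grip.
It also fails if it takes over 48 s, if anything falls off the work surface, if the arm or the gripper's body presses on something with over 40 N, if the wrist force passes 120 N, or if a joint passes its speed limit or range.

## Robot

A 7-joint arm with a two-finger parallel gripper is mounted at the origin on the work surface. World frame = base frame: x ahead of the robot, y to its left, z up, the work surface at z = 0. Lengths are in m, angles in rad, forces in N, time in s.
With the tool pointing down it reaches from about 0.4 to 0.85 m from the base axis. Payload 10.4 kg.
Tool frame: the origin (TCP) lies at the very end of the fingers, on their centre line; the grasp point (between the pads) lies 19 mm behind it (manip.grip_depth is the distance from the TCP to the grasp point, in m); z points along the fingers, x is the direction in which the jaws open and shut, and the axes are right-handed (so a half turn about z gives the same grasp; the last joint's range is limited). The gripper opens to 85 mm and grips with 20 to 120 N. Pads are 22 mm wide; open, the fingers measure 114 mm over their backs; the gripper's body (76 mm by 85 mm) begins 54 mm behind the grasp point. The pads swing forward as they close: fully open they stand 13 mm farther back than shut.
Start: joints at [1.15, 0.332, -0.065, 1.46, 0.022, 1.35, -0.088], TCP at [0.242, -0.576, 0.231] pointing down, gripper open.
Joint ranges: [-2.6, 2.6], [-0.5, 2.12], [-1.47, 1.34], [0.16, 2.42], [-1.27, 4.41], [0.06, 2.06], [-2.6, 2.6]. Speed limits (rad/s): [2.22, 2.22, 2.79, 2.79, 3.14, 3.14, 3.14].

## Interface

Orientations are given as a unit quaternion [x, y, z, w].
In Python, from workcell import manip, cams gives the robot as it stands. The module is installed in compiled form; this text tells all that it offers.
- The arm moves only by the tool move_arm, never from a script. Its arguments are lists of equal length, an entry for each row: "claw": the opening, from 0 (shut) to 1 (fully open); "dp": the shift along the tool's x, y, z as a fraction of full scale, a list of three; "turn": the turn, a rotation vector about the tool's x, y, z as a fraction of full scale, a list of three. A call has 1 to 8 rows; each row shifts and turns the commanded pose from where the row before left it, along the tool's axes as they then stand; what a row does not reach is not made up. Full scale, the value 1, is 200 mm for a shift and 45 degrees for a turn. A row lasts 1/12 s, in which the tool goes at most 41.7 mm and 7.16 degrees, less where a joint would pass 70% of its speed; a pose out of reach is approached as far as the arm can. A call with a number of a shift or a turn outside -1 to 1 is refused whole. A call with a gripper value outside its range is refused whole. The fingers move at their own pace and stop on an object; "grip_force" is the grip in N (left out, the last holds). Time passes only in rows, so rows that do not move let the fingers close. It gives the time, the measured TCP pose, the force and the opening at its end, in the units of the state.
- manip.get_obs(): the state, without advancing time (a new reading comes with each control period).
- cams.camera(name): name is "side" or "top"; returns the picture (384x512x3 uint8, red, green, blue); there is no depth.
- cams.camera_info(name): a dict with "fx", "fy", "cx", "cy" (pixels), "dist" ([k1, k2, p1, p2, k3] as OpenCV has them; the pictures are not rectified), "pose" (4x4, takes a point from camera to world coordinates). Camera axes: x right, y down, z forward; pixel columns grow to the right and rows downward; lengths in m; the calibration is good to about 2 mm. A picture is of the moment at which its call begins. camera_info takes no time and is no camera call.
- manip.hand_in(): hands the job in, once; it reports no verdict.
The state is a dict: "clock": time; "joint_pos": joint angles; "joint_velocities": joint speeds; "tau": joint torques, N m; "position": TCP position; "ee_rot": TCP orientation; "ft_force": force on the tool from outside, world axes, zero at the start; "torque": the same for the moment, N m; "grip_width": opening from 0.0 (shut) to 1.0 (fully open).
Only numpy, scipy, OpenCV 4.12 (cv2) and the standard library are available. Lean on these libraries where they do the work, as an engineer would, in place of code of your own. Each camera call takes 0.05 s, during which the arm holds its last target.

## Working session

There is one attempt and no reset: what is moved stays moved. The work goes in short steps, Python scripts to look and compute and a tool call to move; the robot and the scene stay as the last step left them, time stands still between calls to the robot, and variables do not carry over. Pictures are saved under pics/ and viewed, and the job is handed in when it is done.

Besides the shell and the picture viewer there is one more tool, called after "Emit:" by a JSON object that holds its "fn" and its "kwargs", one argument or row to a line. move_arm: Moves the arm, as the interface text tells. Shift numbers are shares of 200 mm and turn numbers shares of 45 degrees, none past 1 either way. Its arguments: {"type":"object","properties":{"claw":{"type":"array","items":{"type":"number"}},"dp":{"type":"array","items":{"type":"array","items":{"type":"number"}}},"turn":{"type":"array","items":{"type":"array","items":{"type":"number"}}},"grip_force":{"type":"number"}},"required":["claw","dp","turn"]}

```bash
mkdir -p pics; python3 - <<'E'
from workcell import manip, cams
import cv2
o=manip.get_obs()
print({k:(v if not hasattr(v,'__len__') else [round(float(x),4) for x in v]) for k,v in o.items()}, manip.grip_depth)
for n in("side","top"):
    cv2.imwrite(f"pics/{n}0.png",cams.camera(n)[:,:,::-1]); print(n,cams.camera_info(n))
E
```

```text
{'clock': 0.0, 'joint_pos': [1.1504, 0.3329, -0.0647, 1.4609, 0.0216, 1.3499, -0.0885], 'joint_velocities': [-0.0003, -0.0004, 0.0005, 0.001, 0.0012, -0.0003, 0.0002], 'tau': [-0.0002, -62.5452, 0.0491, -39.1601, 0.0161, 0.0099, 0.0], 'position': [0.242, -0.5759, 0.2305], 'ee_rot': [0.8329, -0.5534, -0.0006, -0.0003], 'ft_force': [1.2127, -0.048, 0.1059], 'torque': [-0.0333, 0.0063, -0.0081], 'grip_width': 1.000762284541788} 0.0187
side {'fx': 425.3541990482571, 'fy': 425.3541990482571, 'cx': 256.0193747936185, 'cy': 188.74017666054874, 'dist': array([0.01155187, 0.        , 0.        , 0.        , 0.        ]), 'pose': array([[-0.96257543, -0.18012743,  0.2024911 ,  0.35312684],
       [-0.27069715,  0.67513399, -0.68623404,  0.73350414],
       [-0.01309905, -0.71536579, -0.69862737,  0.81181141],
       [ 0.        ,  0.        ,  0.        ,  1.        ]])}
top {'fx': 453.15838701550206, 'fy': 453.15838701550206, 'cx': 251.31856166917683, 'cy': 197.20104050614077, 'dist': array([-0.0888477,  0.       ,  0.       ,  0.       ,  0.       ]), 'pose': array([[ 0.00796616, -0.9834446 ,  0.18103386,  0.37445418],
       [-0.99962747, -0.01255799, -0.02423242,  0.03686018],
       [ 0.02610467, -0.18077338, -0.98317828,  1.16357533],
       [ 0.        ,  0.        ,  0.        ,  1.        ]])}
```

View pics/side0.png

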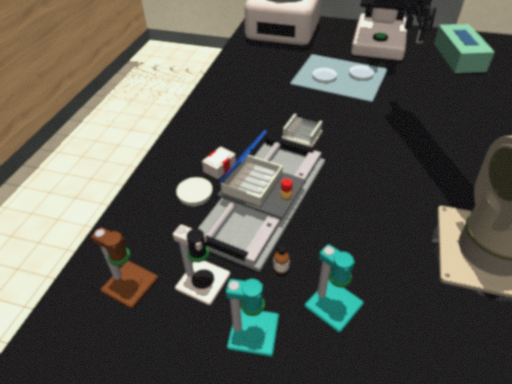

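View pics/top0.png

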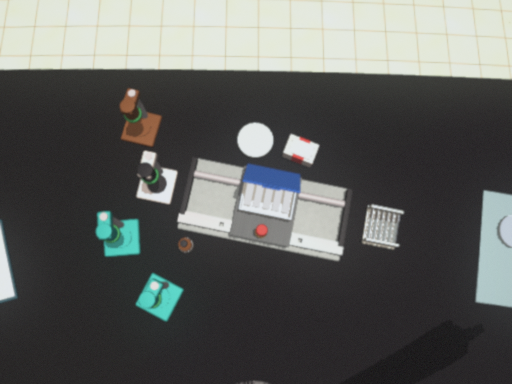

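The side view shows the white stand with the black lens at side (200,265) and top (155,183). The brown one at top (142,120) and the turquoise ones at (118,235) and (160,297) are look-alikes. The red knob is at top (261,230), side (287,188). I'll confirm in enlarged crops and measure.

```bash
cat > h.py <<'E'
import cv2, numpy as np
from workcell import manip, cams
def ray(n,px):
    i=cams.camera_info(n); K=np.array([[i['fx'],0,i['cx']],[0,i['fy'],i['cy']],[0,0,1]])
    u=cv2.undistortPoints(np.array([[px]],float),K,i['dist'])[0,0]
    d=i['pose'][:3,:3]@np.array([u[0],u[1],1]); return i['pose'][:3,3],d/np.linalg.norm(d)
def plane(n,px,z):
    c,d=ray(n,px); return c+d*(z-c[2])/d[2]
def tri(p1,p2):
    c1,d1=ray('top',p1);c2,d2=ray('side',p2)
    A=np.stack([d1,-d2],1); s=np.linalg.lstsq(A,c2-c1,rcond=None)[0]
    a=c1+s[0]*d1;b=c2+s[1]*d2; return (a+b)/2,np.linalg.norm(a-b)
def proj(n,P):
    i=cams.camera_info(n); K=np.array([[i['fx'],0,i['cx']],[0,i['fy'],i['cy']],[0,0,1]])
    T=np.linalg.inv(i['pose']); return cv2.projectPoints(np.array([P],float),cv2.Rodrigues(T[:3,:3])[0],T[:3,3],K,i['dist'])[0].ravel()
def blobs(im,lo,hi,mina=15):
    hsv=cv2.cvtColor(im,cv2.COLOR_RGB2HSV); m=cv2.inRange(hsv,np.array(lo),np.array(hi))
    n,l,s,c=cv2.connectedComponentsWithStats(m); return [(c[k].round(1),s[k]) for k in range(1,n) if s[k][4]>=mina],l,m
E
python3 - <<'E'
from h import *
for n in("top","side"):
    im=cv2.imread(f"pics/{n}0.png")[:,:,::-1].copy()
    for nm,lo,hi in (("red",(0,150,110),(6,255,255)),("red2",(174,150,110),(180,255,255)),("blue",(105,120,60),(125,255,255)),):
        b,l,m=blobs(im,lo,hi); print(n,nm,b)
    b,l,m=blobs(im,(105,120,60),(125,255,255),100)
    for c,s in b:
        cs=max(cv2.findContours(m,0,2)[0],key=cv2.contourArea); print(cv2.approxPolyDP(cs,2.5,True).reshape(-1,2).tolist())
    x,y,w,h=(120,110,240,160) if n=="top" else (160,100,200,210)
    k=3 if n=='top' else 2.8
    cv2.imwrite(f"pics/{n}0c.png",cv2.resize(im[y:y+h,x:x+w,::-1],None,fx=k,fy=k,interpolation=cv2.INTER_CUBIC))
E
```

```text
top red [(array([297.2, 157.3]), array([293, 155,   9,   5,  19], dtype=int32)), (array([260.7, 230.4]), array([256, 225,  10,  11,  66], dtype=int32))]
top red2 []
top blue [(array([272. , 177.6]), array([ 243,  164,   57,   29, 1038], dtype=int32))]
[[247, 164], [243, 181], [299, 191], [299, 174]]
side red [(array([225.6, 161.6]), array([223, 159,   6,   6,  21], dtype=int32)), (array([286.2, 184.6]), array([281, 179,  11,  13, 116], dtype=int32))]
side red2 []
side blue [(array([245.6, 152.8]), array([219, 129,  48,  54, 333], dtype=int32))]
[[265, 129], [219, 182], [251, 152], [266, 133]]
```

```bash
ls .
```

```text
h.py
pics
```

View pics/top0c.png

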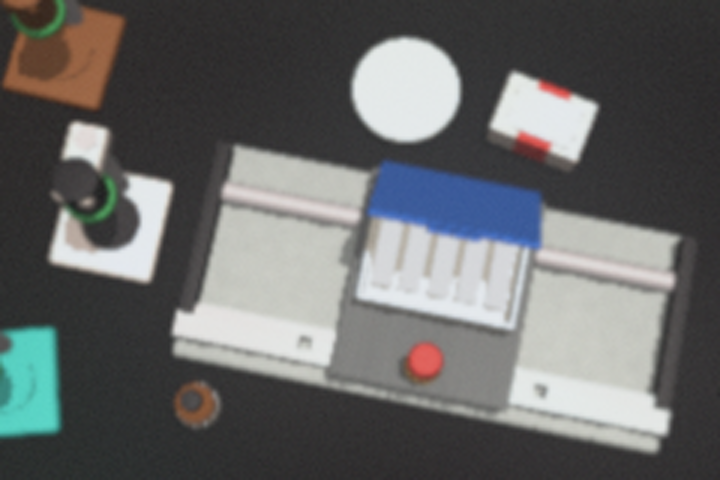

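View pics/side0c.png

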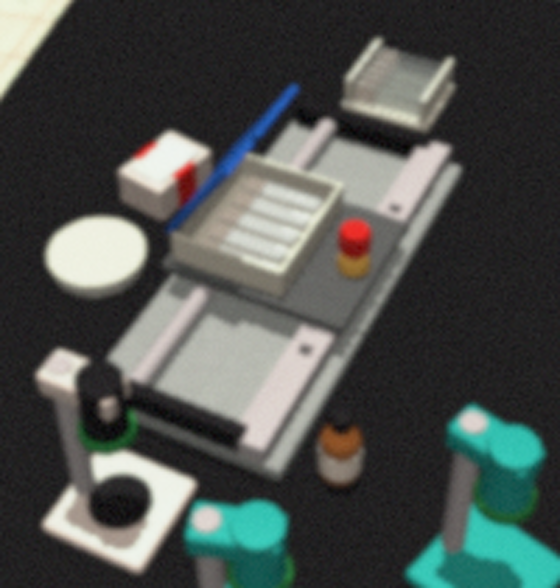

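The crops show the white base, steel post, black lens and green ring at top (155,183). It stands beyond the +y end of the rail, so that is the target side. Next I'll measure the rail axis from the ±100 mm holes at top (221.7,224) and (300,240), then the knob and the lid.

```bash
python3 - <<'E'
from h import *
np.set_printoptions(precision=4,suppress=True)
im=cv2.cvtColor(cv2.imread("pics/top0.png"),cv2.COLOR_BGR2GRAY)
ims=cv2.cvtColor(cv2.imread("pics/side0.png"),cv2.COLOR_BGR2GRAY)
def dark(im,x,y,r=3):
    w=im[y-r:y+r+1,x-r:x+r+1].astype(float); w=np.clip(np.percentile(w,60)-w-10,0,None); yy,xx=np.mgrid[y-r:y+r+1,x-r:x+r+1]
    return (w*xx).sum()/w.sum(),(w*yy).sum()/w.sum()
a=dark(im,222,224);b=dark(im,300,240); print(a,b)
A=plane('top',a,.036);B=plane('top',b,.036); print("holes top",A,B,np.linalg.norm(A-B))
sa=dark(ims,269,225);sb=dark(ims,301,174); print(sa,sb)
A2=plane('side',sa,.036);B2=plane('side',sb,.036); print("holes side",A2,B2,np.linalg.norm(A2-B2))
for P,Q in((A,B),(A2,B2)):
    u=(P-Q)/np.linalg.norm(P-Q); x=np.array([u[1],-u[0],0]); M=(P+Q)/2
    print("yaw",np.degrees(np.arctan2(-u[0],u[1])),"mid",M,"railO",M+.06*x)
u=(A-B)/np.linalg.norm(A-B);x=np.array([u[1],-u[0],0]);M=(A+B)/2
print("knob tri",tri((260.7,230.4),(286.2,184.6)), plane('top',(260.7,230.4),.091))
H=M+.15*x;
for th in np.arange(.5,1.2,.1):
    for s in(1,-1):
        # plate direction from hinge: toward -x, rotated up
        e=-x*np.cos(th)+np.array([0,0,np.sin(th)]); nrm=x*np.sin(th)+np.array([0,0,np.cos(th)])
        P=np.array([H[0],H[1],.08])+.112*e+.006*nrm+.066*u*s
        print(round(th,1),s,proj('top',P),proj('side',P),end=' | ')
    print()
for p,z in (((157,184),0),((186,244),.06),((255,140),.018),((302,150),.04)): print(p,plane('top',p,z))
E
```

```text
(np.float64(221.17489711934152), np.float64(223.1687242798354)) (np.float64(300.04501510574016), np.float64(239.65407854984895))
holes top [0.5151 0.084  0.036 ] [ 0.4757 -0.1136  0.036 ] 0.2014615744790232
(np.float64(268.6758361988122), np.float64(224.4473272897781)) (np.float64(300.23262032085563), np.float64(174.56417112299465))
holes side [0.5154 0.0818 0.036 ] [ 0.4776 -0.112   0.036 ] 0.19744091866668256
yaw -11.252987552508573 mid [ 0.4954 -0.0148  0.036 ] railO [ 0.5543 -0.0265  0.036 ]
yaw -11.036338638005146 mid [ 0.4965 -0.0151  0.036 ] railO [ 0.5554 -0.0266  0.036 ]
knob tri (array([ 0.4941, -0.0126,  0.086 ]), np.float64(0.003059626544821018)) [ 0.492  -0.0125  0.091 ]
0.5 1 [239.2842 197.6048] [254.2382 178.0001] | 0.5 -1 [295.541  209.3439] [278.1157 146.0029] | 
0.6 1 [239.8638 194.1916] [251.7276 174.2515] | 0.6 -1 [296.552  206.0186] [275.8986 142.417 ] | 
0.7 1 [240.533  190.4075] [248.8602 170.5764] | 0.7 -1 [297.6125 202.3137] [273.3373 138.923 ] | 
0.8 1 [241.2855 186.2928] [245.6677 167.0213] | 0.8 -1 [298.7099 198.2683] [270.4596 135.5647] | 
0.9 1 [242.1129 181.8944] [242.1874 163.632 ] | 0.9 -1 [299.8306 193.9282] [267.2987 132.3848] | 
1.0 1 [243.0057 177.2655] [238.4614 160.4519] | 1.0 -1 [300.9601 189.3458] [263.8922 129.4235] | 
1.1 1 [243.953  172.4644] [234.536  157.5222] | 1.1 -1 [302.0835 184.5783] [260.2816 126.7183] | 
(157, 184) [0.6207 0.2558 0.    ]
(186, 244) [0.4601 0.1674 0.06  ]
(255, 140) [0.7389 0.0001 0.018 ]
(302, 150) [ 0.707  -0.1209  0.04  ]
```

The hole spacing measures 201/197 mm against 200 mm expected, and the yaw is about -11.1°. The knob is at about (0.495,-0.0145), and its 86 mm ray height is plausible for the knob's upper half. The lid angle is about 0.95 rad, which fits the corners in both views. I'll turn the jaws along the rail and close them to push the lid.

Emit:
{"fn": "move_arm", "kwargs": {
  "claw": [0,0,0,0,0],
  "dp": [
    [0,0,-0.05],
    [0,0,-0.05],
    [0,0,0],
    [0,0,0],
    [0,0,0]
  ],
  "turn": [
    [0,0,0.151],
    [0,0,0.151],
    [0,0,0.151],
    [0,0,0.151],
    [0,0,0.151]
  ],
  "grip_force": 40
}}

```text
clock: 0.52
position: [0.2421, -0.5761, 0.251]
ee_rot: [-0.633, 0.775, 0.0, 0.0]
ft_force: [0.2, 0.8, -1.2]
grip_width: 0.298
```

```bash
cat >> h.py <<'E'
from scipy.spatial.transform import Rotation as Ro
U=np.array([np.sin(np.radians(11.15)),np.cos(np.radians(11.15)),0]);X=np.array([U[1],-U[0],0])
K0=np.array([.495,-.0145,0])
def st(t=None):
    o=manip.get_obs(); R=Ro.from_quat(o['ee_rot']); p=np.array(o['position'])
    f=o['ft_force']; r=p-K0
    print("t",round(o['clock'],2),"p",p.round(4),"rail rel knob x,y",(r@X).round(4),(r@U).round(4),"xang",np.degrees(np.arctan2(*R.as_matrix()[:2,0][::-1])).round(2),"tilt",R.as_matrix()[:,2].round(3),"f",np.round(f,2),"g",round(o['grip_width'],3),"q",np.round(o['joint_pos'],2))
    if t is not None: print("dp total",(R.inv().apply(np.array(t)-p)/.2).round(4))
E
python3 -c "
from h import *
st(K0+X*(.147-.030)+np.array([0,0,.22]))"
```

```text
t 0.52 p [ 0.2421 -0.5761  0.251 ] rail rel knob x,y -0.1396 -0.5999 xang -101.52 tilt [-0.  0. -1.] f [ 0.17  0.76 -1.22] g 0.298 q [ 1.09  0.32  0.01  1.43 -0.    1.39 -0.67]
dp total [-3.0076 -1.2635  0.156 ]
```

Emit:
{"fn": "move_arm", "kwargs": {
  "claw": [0,0,0,0,0,0,0,0],
  "dp": [
    [-0.18,-0.075,0],
    [-0.18,-0.075,0],
    [-0.18,-0.075,0],
    [-0.18,-0.075,0],
    [-0.18,-0.075,0],
    [-0.18,-0.075,0],
    [-0.18,-0.075,0],
    [-0.18,-0.075,0]
  ],
  "turn": [
    [0,0,0],
    [0,0,0],
    [0,0,0],
    [0,0,0],
    [0,0,0],
    [0,0,0],
    [0,0,0],
    [0,0,0]
  ]
}}

```text
clock: 1.18
position: [0.4162, -0.3151, 0.2512]
ee_rot: [-0.635, 0.773, 0.0, -0.0]
ft_force: [0.3, -0.4, -0.3]
grip_width: -0.001
```

```bash
python3 -c "
from h import *
st(K0+X*(.147-.030)+np.array([0,0,.22]))"
```

```text
t 1.18 p [ 0.4162 -0.3151  0.2512] rail rel knob x,y -0.0192 -0.3102 xang -101.19 tilt [-0. -0. -1.] f [ 0.29 -0.43 -0.32] g -0.001 q [ 0.75  0.11 -0.21  1.69  0.02  1.35 -1.22]
dp total [-1.5513 -0.6798  0.1554]
```

Emit:
{"fn": "move_arm", "kwargs": {
  "claw": [0,0,0,0,0,0,0,0],
  "dp": [
    [-0.18,-0.085,0],
    [-0.18,-0.085,0],
    [-0.18,-0.085,0],
    [-0.18,-0.085,0],
    [-0.18,-0.085,0],
    [-0.18,-0.085,0],
    [-0.18,-0.085,0],
    [-0.18,-0.085,0]
  ],
  "turn": [
    [0,0,0],
    [0,0,0],
    [0,0,0],
    [0,0,0],
    [0,0,0],
    [0,0,0],
    [0,0,0],
    [0,0,0]
  ]
}}

```text
clock: 1.85
position: [0.6057, -0.0592, 0.251]
ee_rot: [-0.635, 0.773, 0.0, -0.0]
ft_force: [0.8, -0.3, -0.7]
grip_width: -0.001
```

```bash
python3 -c "
from h import *
st(K0+X*(.147-.030)+np.array([0,0,.22]))"
```

```text
t 1.85 p [ 0.6057 -0.0592  0.251 ] rail rel knob x,y 0.1172 -0.0224 xang -101.2 tilt [-0. -0. -1.] f [ 0.82 -0.29 -0.68] g -0.001 q [ 0.35  0.32 -0.42  1.46  0.13  1.39 -1.84]
dp total [-0.1121  0.0011  0.1552]
```

Emit:
{"fn": "move_arm", "kwargs": {
  "claw": [0,0,0,0,0],
  "dp": [
    [-0.1,0,0],
    [0,0,0.1],
    [0,0,0.15],
    [0,0,0.15],
    [0,0,0]
  ],
  "turn": [
    [0,0,0],
    [0,0,0],
    [0,0,0],
    [0,0,0],
    [0,0,0]
  ]
}}

```text
clock: 2.27
position: [0.6055, -0.0412, 0.165]
ee_rot: [-0.635, 0.773, 0.003, -0.004]
ft_force: [-0.5, 0.0, -0.7]
grip_width: -0.002
```

```bash
python3 -c "
from h import *
st()
for n in ('side','top'):
    im=cams.camera(n); im=im[60:260,130:380] if n=='side' else im[100:280,160:380]
    cv2.imwrite(f'pics/{n}1.png',cv2.resize(im[:,:,::-1],None,fx=2.8,fy=2.8,interpolation=2))
"
```

```text
t 2.27 p [ 0.6055 -0.0412  0.165 ] rail rel knob x,y 0.1136 -0.0049 xang -101.16 tilt [-0.01  0.   -1.  ] f [-0.53  0.05 -0.74] g -0.002 q [ 0.33  0.38 -0.42  1.57  0.16  1.24 -1.89]
```

View pics/side1.png

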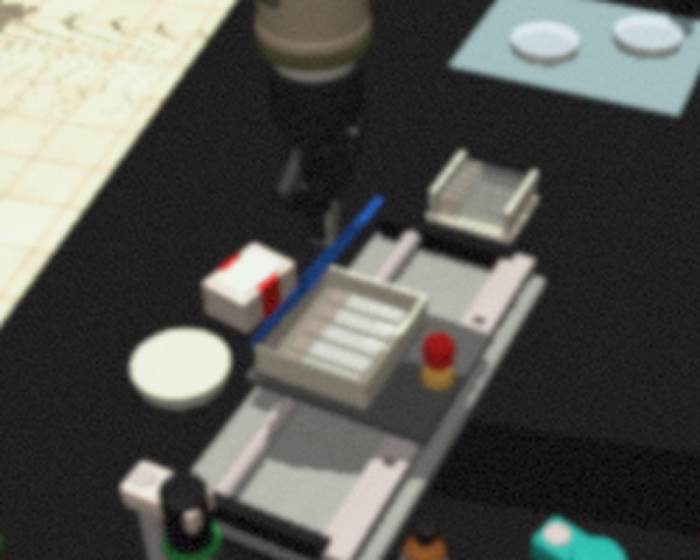

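The fingertip, at crop (330,230), is behind the lid's outer face. Now I'll push it shut along an arc.

Emit:
{"fn": "move_arm", "kwargs": {
  "claw": [0,0,0,0,0,0,0,0],
  "dp": [
    [0,0.05,0.04],
    [0,0.05,0.04],
    [0,0.04,0.05],
    [0,0.04,0.05],
    [0,0.03,0.05],
    [0,0.03,0.05],
    [0,0.02,0.05],
    [0,0,0.02]
  ],
  "turn": [
    [0,0,0],
    [0,0,0],
    [0,0,0],
    [0,0,0],
    [0,0,0],
    [0,0,0],
    [0,0,0],
    [0,0,0]
  ]
}}

```text
clock: 3.03
position: [0.5579, -0.0311, 0.1019]
ee_rot: [-0.635, 0.773, -0.0, 0.0]
ft_force: [0.7, 0.3, 0.9]
grip_width: -0.004
```

```bash
python3 -c "
from h import *
st()"
```

```text
t 3.03 p [ 0.5579 -0.0311  0.1019] rail rel knob x,y 0.065 -0.0041 xang -101.19 tilt [ 0.001 -0.    -1.   ] f [0.7  0.28 0.86] g -0.004 q [ 0.34  0.33 -0.43  1.77  0.16  1.07 -1.91]
```

Emit:
{"fn": "move_arm", "kwargs": {
  "claw": [0,0,0,0,0],
  "dp": [
    [0,0,0.04],
    [0,0,0.03],
    [0,0,0.01],
    [0,0,0.005],
    [0,0,0]
  ],
  "turn": [
    [0,0,0],
    [0,0,0],
    [0,0,0],
    [0,0,0],
    [0,0,0]
  ]
}}

```text
clock: 3.45
position: [0.5584, -0.031, 0.0858]
ee_rot: [-0.635, 0.773, -0.0, 0.0]
ft_force: [-7.5, 0.7, 15.5]
grip_width: 0.003
```

```bash
python3 -c "
from h import *
st()"
```

```text
t 3.45 p [ 0.5584 -0.031   0.0858] rail rel knob x,y 0.0654 -0.0039 xang -101.18 tilt [ 0.001 -0.    -1.   ] f [-7.55  0.69 15.5 ] g 0.003 q [ 0.34  0.35 -0.43  1.78  0.17  1.04 -1.92]
```

There's firm contact at z = 0.0858 m with 15 N, so the lid lies flat (its top should be at 86 mm). Next I'll go up, back over the knob, and open the gripper.

Emit:
{"fn": "move_arm", "kwargs": {
  "claw": [0,0,0,0.7,0.7,0.7,0.7,0.7],
  "dp": [
    [0,0,-0.1],
    [0,0,-0.15],
    [0,0,-0.15],
    [0,0.11,0],
    [-0.02,0.11,0],
    [0,0.11,0],
    [0,0,0],
    [0,0,0]
  ],
  "turn": [
    [0,0,0],
    [0,0,0],
    [0,0,0],
    [0,0,0],
    [0,0,0],
    [0,0,0],
    [0,0,0],
    [0,0,0]
  ]
}}

```text
clock: 4.12
position: [0.4938, -0.0144, 0.1648]
ee_rot: [-0.635, 0.773, -0.001, 0.0]
ft_force: [0.5, 0.2, 0.2]
grip_width: 0.694
```

```bash
python3 -c "
from h import *
np.set_printoptions(precision=4,suppress=True)
st()
for n in ('side','top'):
    f=cams.camera(n); cv2.imwrite(f'pics/{n}2raw.png',f[:,:,::-1]);im=f[60:260,130:380] if n=='side' else f[100:280,160:380]
    cv2.imwrite(f'pics/{n}2.png',cv2.resize(im[:,:,::-1],None,fx=2.8,fy=2.8,interpolation=2))
    b,l,m=blobs(f,(0,150,90),(6,255,255)); print(n,b)
    b,l,m=blobs(f,(105,120,60),(125,255,255),100); print(n,b)
    cs=max(cv2.findContours(m,0,2)[0],key=cv2.contourArea)
    for p in cv2.approxPolyDP(cs,2.5,True).reshape(-1,2).tolist():
        r=plane(n,p,.086)-K0; print(p,r@X,r@U)
"
```

```text
t 4.12 p [ 0.4938 -0.0144  0.1648] rail rel knob x,y -0.0011 -0.0002 xang -101.17 tilt [ 0.001 -0.001 -1.   ] f [0.55 0.21 0.19] g 0.694 q [ 0.37  0.13 -0.46  1.87  0.06  1.16 -1.88]
side [(array([226.1, 164.6]), array([223, 159,   7,  13,  52], dtype=int32)), (array([286.3, 184.7]), array([281, 179,  11,  13, 107], dtype=int32))]
side [(array([252.3, 174. ]), array([ 220,  151,   61,   46, 1688], dtype=int32))]
[244, 151] 0.1550315078630901 -0.06766248793136947
[220, 182] 0.1517119108072119 0.06564572169164971
[261, 196] 0.03841933909908707 0.06464212921095333
[269, 185] 0.03765832481212594 0.021825240845398004
[273, 186] 0.02730167614421564 0.02070719451155586
[278, 180] 0.025296685836967925 -0.004259559159319192
[280, 166] 0.042776286895736405 -0.054507419954721865
[277, 162] 0.05636433139691603 -0.06544967200365998
top [(array([297.1, 157.2]), array([293, 155,   9,   5,  18], dtype=int32))]
top []
[239, 203] 0.05155836700975235 0.06560939751735373
[240, 208] 0.040107710734503664 0.06074105018648287
```

View pics/side2.png

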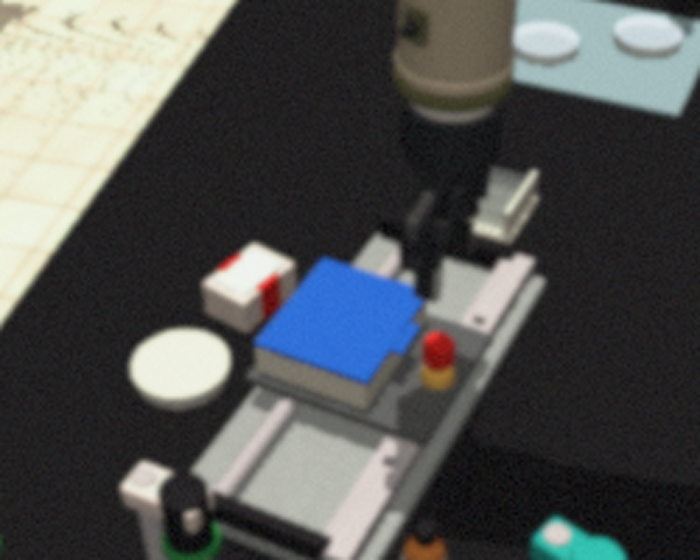

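View pics/top2.png

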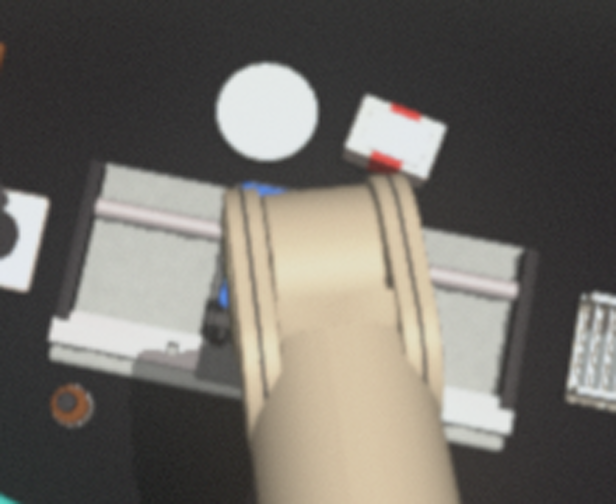

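The lid is flat: its edge (38 mm from the knob), tab (27 mm) and ±66 mm sides all land right on the 86 mm plane. Bystanders are unmoved. The knob is at side (286,185), as before. Descending.

Emit:
{"fn": "move_arm", "kwargs": {
  "claw": [0.7,0.7,0.7,0.7,0.7,0.7,0.7],
  "dp": [
    [0,0,0.1],
    [0,0,0.1],
    [0,0,0.1],
    [0,0,0.08],
    [0,0,0.06],
    [0,0,0.04],
    [0,0,0]
  ],
  "turn": [
    [0,0,0],
    [0,0,0],
    [0,0,0],
    [0,0,0],
    [0,0,0],
    [0,0,0],
    [0,0,0]
  ]
}}

```text
clock: 4.8
position: [0.4934, -0.0144, 0.0668]
ee_rot: [-0.635, 0.773, 0.001, -0.001]
ft_force: [-0.4, -0.3, 0.6]
grip_width: 0.706
```

```bash
python3 -c "
from h import *
st()
for n in ('side',):
    f=cams.camera(n); im=f[120:240,210:360]
    cv2.imwrite(f'pics/{n}3.png',cv2.resize(im[:,:,::-1],None,fx=4.5,fy=4.5,interpolation=2))
"
```

```text
t 4.8 p [ 0.4934 -0.0144  0.0668] rail rel knob x,y -0.0016 -0.0002 xang -101.19 tilt [-0.002  0.    -1.   ] f [-0.44 -0.29  0.55] g 0.706 q [ 0.35  0.25 -0.46  1.96  0.13  0.96 -1.93]
```

View pics/side3.png

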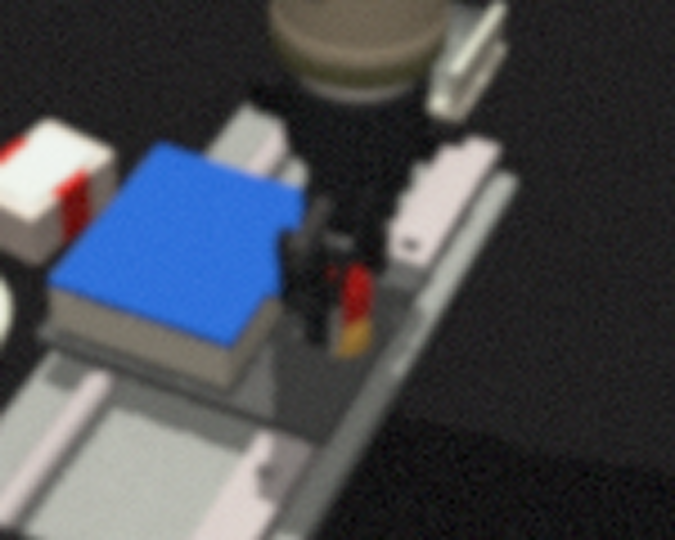

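The fingers straddle the knob (crop (355,290)), one toward each end of the rail, clear of the lid. Now I'll close.

Emit:
{"fn": "move_arm", "kwargs": {
  "claw": [0.2,0.2,0.2,0.2,0.2,0.2],
  "dp": [
    [0,0,0],
    [0,0,0],
    [0,0,0],
    [0,0,0],
    [0,0,0],
    [0,0,0]
  ],
  "turn": [
    [0,0,0],
    [0,0,0],
    [0,0,0],
    [0,0,0],
    [0,0,0],
    [0,0,0]
  ],
  "grip_force": 50
}}

```text
clock: 5.35
position: [0.4946, -0.0145, 0.0688]
ee_rot: [-0.635, 0.773, -0.001, 0.001]
ft_force: [1.6, -1.0, 0.9]
grip_width: 0.307
```

```bash
python3 -c "
from h import *
st()"
```

```text
t 5.35 p [ 0.4946 -0.0145  0.0688] rail rel knob x,y -0.0004 -0.0001 xang -101.19 tilt [ 0.002 -0.    -1.   ] f [ 1.63 -0.97  0.93] g 0.307 q [ 0.35  0.24 -0.46  1.96  0.13  0.96 -1.93]
```

Emit:
{"fn": "move_arm", "kwargs": {
  "claw": [0.2,0.2,0.2,0.2,0.2],
  "dp": [
    [0,0,-0.02],
    [0,0,-0.02],
    [0,0,-0.015],
    [0,0,-0.01],
    [0,0,0]
  ],
  "turn": [
    [0,0,0],
    [0,0,0],
    [0,0,0],
    [0,0,0],
    [0,0,0]
  ]
}}

```text
clock: 5.77
position: [0.4945, -0.0145, 0.0818]
ee_rot: [-0.635, 0.773, -0.001, 0.001]
ft_force: [5.5, -0.2, -7.1]
grip_width: 0.311
```

```bash
python3 -c "
from h import *
st()
f=cams.camera('side'); im=f[120:240,210:360]
cv2.imwrite(f'pics/side4.png',cv2.resize(im[:,:,::-1],None,fx=4.5,fy=4.5,interpolation=2))
"
```

```text
t 5.77 p [ 0.4945 -0.0145  0.0818] rail rel knob x,y -0.0005 -0.0001 xang -101.19 tilt [ 0.002 -0.    -1.   ] f [ 5.45 -0.22 -7.11] g 0.311 q [ 0.36  0.23 -0.46  1.95  0.12  0.99 -1.92]
```

View pics/side4.png

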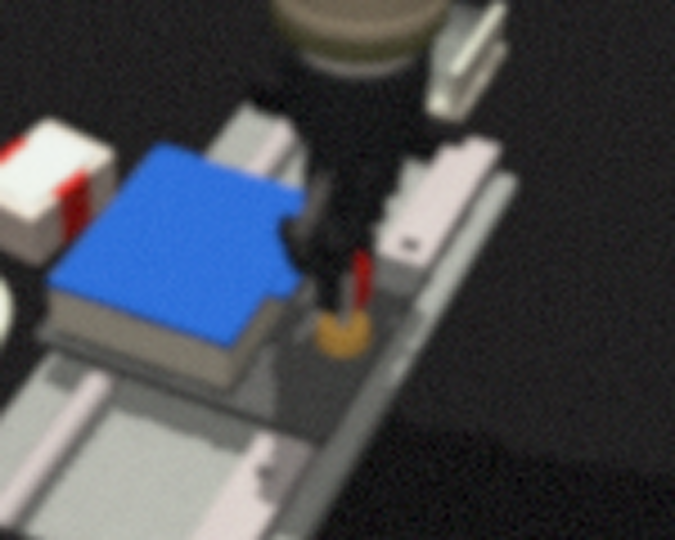

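The knob is up with the brass bush exposed, and the 7 N reading fits a plunger height of about 0.019, above the 0.014 clear height. Sliding +50 mm towards the lens stand.

Emit:
{"fn": "move_arm", "kwargs": {
  "claw": [0.2,0.2,0.2,0.2,0.2,0.2,0.2,0.2],
  "dp": [
    [-0.02,0,0],
    [-0.04,0,0],
    [-0.05,0,0],
    [-0.05,0,0],
    [-0.05,0,0],
    [-0.03,0,0],
    [-0.01,0,0],
    [0,0,0]
  ],
  "turn": [
    [0,0,0],
    [0,0,0],
    [0,0,0],
    [0,0,0],
    [0,0,0],
    [0,0,0],
    [0,0,0],
    [0,0,0]
  ]
}}

```text
clock: 6.48
position: [0.5041, 0.0352, 0.0814]
ee_rot: [-0.635, 0.772, -0.0, 0.001]
ft_force: [6.8, 1.1, -6.7]
grip_width: 0.302
```

```bash
python3 -c "
from h import *
st(K0+.05*U+np.array([0,0,.0628]))"
```

```text
t 6.48 p [0.5041 0.0352 0.0814] rail rel knob x,y -0.0006 0.0505 xang -101.14 tilt [ 0.001  0.    -1.   ] f [ 6.79  1.13 -6.71] g 0.302 q [ 0.28  0.25 -0.49  1.92  0.14  1.   -2.04]
dp total [ 0.0026 -0.0031  0.0929]
```

Emit:
{"fn": "move_arm", "kwargs": {
  "claw": [0.2,0.2,0.2,0.2,0.2,0.2],
  "dp": [
    [0.002,-0.003,0],
    [0,0,0.02],
    [0,0,0.02],
    [0,0,0.02],
    [0,0,0.01],
    [0,0,0]
  ],
  "turn": [
    [0,0,0],
    [0,0,0],
    [0,0,0],
    [0,0,0],
    [0,0,0],
    [0,0,0]
  ]
}}

```text
clock: 6.98
position: [0.504, 0.0342, 0.067]
ee_rot: [-0.635, 0.773, 0.0, -0.0]
ft_force: [2.2, 1.3, 1.5]
grip_width: 0.304
```

```bash
python3 -c "
from h import *
st(K0+.05*U+np.array([0,0,.0628]))"
```

```text
t 6.98 p [0.504  0.0342 0.067 ] rail rel knob x,y -0.0006 0.0496 xang -101.18 tilt [-0.  0. -1.] f [2.22 1.29 1.52] g 0.304 q [ 0.28  0.27 -0.48  1.93  0.15  0.97 -2.05]
dp total [-0.0022 -0.0028  0.0211]
```

The pin dropped past the strip level: z is 10 mm below riding height and the force is only 1.5 N. Pressing home.

Emit:
{"fn": "move_arm", "kwargs": {
  "claw": [0.2,0.2,0.2,0.2,0.2],
  "dp": [
    [0,0,0.01],
    [0,0,0.01],
    [0,0,0.006],
    [0,0,0.004],
    [0,0,0]
  ],
  "turn": [
    [0,0,0],
    [0,0,0],
    [0,0,0],
    [0,0,0],
    [0,0,0]
  ]
}}

```text
clock: 7.4
position: [0.5043, 0.0345, 0.0631]
ee_rot: [-0.635, 0.773, -0.0, -0.0]
ft_force: [-9.3, 1.0, 24.8]
grip_width: 0.31
```

```bash
python3 -c "
from h import *
st()"
```

```text
t 7.4 p [0.5043 0.0345 0.0631] rail rel knob x,y -0.0004 0.0499 xang -101.17 tilt [ 0.    -0.001 -1.   ] f [-9.26  1.03 24.79] g 0.31 q [ 0.27  0.28 -0.48  1.94  0.16  0.96 -2.05]
```

The plunger is at a solid stop: 25 N where the spring gives only 3 N, about 5.7 mm below rest height. I'll check by camera.

```bash
python3 -c "
from h import *
st()
f=cams.camera('side'); cv2.imwrite('pics/side5raw.png',f[:,:,::-1]); im=f[100:270,180:380]
cv2.imwrite('pics/side5.png',cv2.resize(im[:,:,::-1],None,fx=3.5,fy=3.5,interpolation=2))
b,l,m=blobs(f,(105,120,60),(125,255,255),100)
cs=max(cv2.findContours(m,0,2)[0],key=cv2.contourArea)
for p in cv2.approxPolyDP(cs,2.5,True).reshape(-1,2).tolist():
    r=plane('side',p,.086)-K0; print(p,(r@X).round(4),(r@U).round(4))
t=cams.camera('top'); cv2.imwrite('pics/top5.png',cv2.resize(t[90:280,100:400,::-1],None,fx=2.5,fy=2.5,interpolation=2))
for z in (.061,.067,.087,.093): print(z,proj('side',K0+.05*U+[0,0,z]))
st()
"
```

```text
t 7.4 p [0.5043 0.0345 0.0631] rail rel knob x,y -0.0004 0.0499 xang -101.17 tilt [ 0.    -0.001 -1.   ] f [-9.26  1.03 24.79] g 0.31 q [ 0.27  0.28 -0.48  1.94  0.16  0.96 -2.05]
[237, 162] 0.1502 -0.0197
[216, 185] 0.1551 0.0793
[211, 196] 0.1464 0.1176
[251, 210] 0.039 0.1159
[260, 198] 0.0376 0.0717
[265, 198] 0.0269 0.0665
[262, 189] 0.0469 0.042
[267, 185] 0.0421 0.024
[268, 174] 0.0573 -0.0133
0.061 [277.87347074 204.32872915]
0.067 [277.92984772 202.62063501]
0.087 [278.12118727 196.8253658 ]
0.093 [278.17963729 195.05561801]
t 7.5 p [0.5043 0.0345 0.0631] rail rel knob x,y -0.0004 0.0499 xang -101.17 tilt [ 0.    -0.001 -1.   ] f [-9.32  0.91 26.12] g 0.307 q [ 0.27  0.28 -0.48  1.94  0.16  0.96 -2.05]
```

View pics/side5.png

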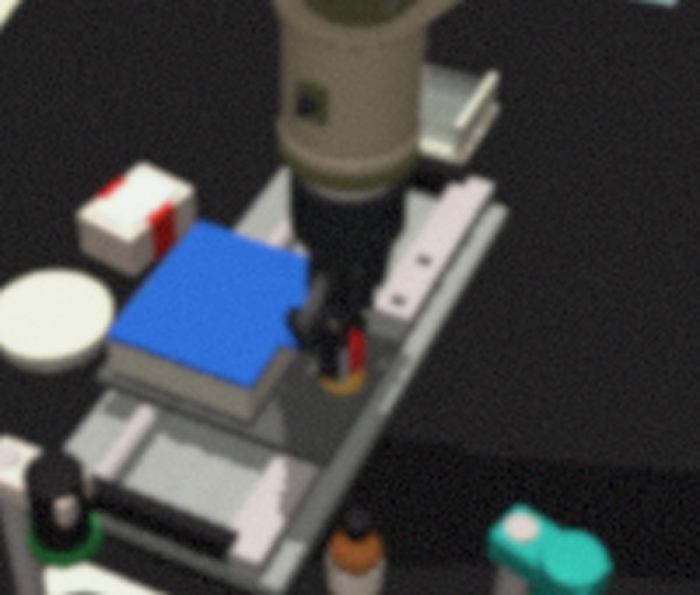

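View pics/top5.png

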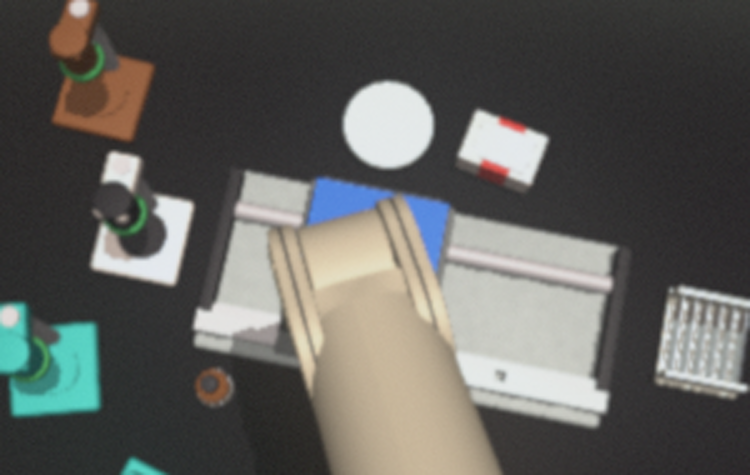

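The carriage has moved +51 mm: the lid corners went from 0.065 to 0.116, and the -100 and -50 mm holes are now uncovered. The knob sits low on its bush, the lid is flat and the bystanders are in place. Handing in with the push held.

```bash
python3 -c "
from h import *
print(manip.hand_in()); st()"
```

```text
the job is handed in; nothing more can be done
None
the job is handed in; nothing more can be done
```

The job is done and handed in at about 7.5 s, with the gripper still holding the knob pressed down.

- **Lid:** I pushed it shut first. It met a firm stop at 86 mm height under 15 N. In the camera view its edge and tab lay where a flat lid should be, to within a millimetre or two.
- **Slide:** I pulled the knob up about 13 mm from rest, with 7 N of pull, so the pin was clear. I then slid the carriage +50 mm towards the black-lens stand. The arm moved 50.0 mm, the camera showed about 51 mm, and the −100 and −50 mm holes came into view.
- **Pin home:** I pressed the knob to a solid stop, and the last reading was about 25 N where the spring alone gives about 3 N. The knob ended 5.7 mm below its rest height against an expected 6 mm, which is within measuring error.
- **Surroundings:** The bottle, dish and carton looked unmoved in the last pictures.

No check failed. The only disagreement was in the knob's height worked back from the force readings, which scattered by 1–2 mm. I therefore judged the pin to be home by the solid stop and the final picture.

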